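# Stow the spreader bar and hold the bin lid half open

### The job

The spreader bar is lying on the closed lid of the hinged bin: take it off and push it down past the sprung jaws of the clip stand until it sits at the bottom of both forks with both jaws sprung back over it, and let go of it. Then lift the bin's lid by its handle and hold it open at 45 degrees (halfway to upright); it falls shut by itself, so finish while still holding it there. Leave the other things on the bench where they are.

Things in the scene. Friction and masses are not known exactly. Their poses are not given: they have to be found in the camera images.
- bar: Spreader bar, loose, 0.06 to 0.12 kg: round steel rod of 12 mm diameter with a square grey block (24 x 24 mm, 14 mm long) on each end, 170 mm long over all, 142 mm of bare rod. Origin at the middle of the rod on its axis; x along the rod. Starts on the shut lid behind the handle, resting on its blocks: its axis is 12 mm above the lid's top face.
- bin: Open grey metal bin with hinged lid, fixed to the bench, 170 mm deep (x), 200 mm wide (y); lid top face 94 mm above the bench when shut. Stands left or right of the clip stand. Origin at the centre of its underside; z up; front (handle side) faces -x, the hinge runs along y at the rear (+x) edge.
- lid_hinge (a point): Point on the bin's lid hinge axis, at the middle of the hinge, 87 mm behind the bin's centre and 89 mm above the bench. The axis is level, along the bin's y.
- lid_handle (a point): Centre of the lid's handle near the front edge: black barrel (cylinder) 18 mm in diameter, 36 mm long, flat ends, parallel to the hinge, on a 10 mm stem. With the lid shut it is 147 mm ahead (bin's -x) of the hinge axis, 35 mm above it, 30 mm above the lid's top face (124 mm above the bench). Moves with the lid.
- lid (a joint): Angle of the bin's lid in rad: 0 shut, grows as the front edge goes up, 1.571 upright, limit 1.75. Lid about 0.3 kg; no stay or spring: below upright it falls shut when let go. Lifting at the handle takes about 2 N.
- stand: Clip stand, fixed to the bench: base plate 70 x 150 x 8 mm, two fork clips 16 mm thick at y = +45 and -45 mm, 73 mm high, open at the top, finger room between. Slots 15 mm wide (x), bottom 39 mm above the bench; front (-x) prong flares out, mouth about 28 mm. Origin at the centre of the underside; z up. The bar goes along the stand's y through both forks, its blocks outside them.
- clip_seat (a point): Where the middle of the bar's axis is when fully seated: midway between the two forks, 45 mm above the bench, straight above the stand's origin.
- jaw_left (a joint): Sprung jaw of the fork at the stand's y = +45 mm, rad: 0 closed (at rest; its tip stands over the slot, just above a seated bar, keeping it in), grows as the bar pushes it down and back (+x) to about 0.6, limit 1.0; springs back once the bar is at the bottom. Hangs from a pin at the rear, 69 mm above the bench, sloping down and forward. Takes about 2 to 5 N of downward push.
- jaw_right (a joint): The same jaw on the fork at the stand's y = -45 mm.
- vial: Bystander: small white bottle-shaped vial with a blue cap, 28 mm diameter, 62 mm high, standing between bin and stand. Origin at the centre of its underside.
- timer: Bystander: flat bench timer, 52 x 66 x 17 mm, at the right. Origin at the centre of its underside.
- brush: Bystander: thin wooden brush, 167 mm long, 12 mm thick, lying at the back right. Origin at the middle of its underside.
- petri: Bystander: round dish, 61 mm diameter, 16 mm high, at the back. Origin at the centre of its underside.
- bottle: Bystander: white bottle, 57 mm diameter, 137 mm high, at the back left. Origin at the centre of its underside.
- tub: Bystander: small cream tub, 68 x 93 x 45 mm, at the back. Origin at the centre of its underside.

How it is judged:
On the way:
1. the bar sits at the bottom of both forks with both jaws closed over it, let go, and the lid is still shut (z of bar in the frame of stand between 0.041 and 0.0505 m and x of bar in the frame of stand between -0.005 and 0.005 m and y of bar in the frame of stand between -0.022 and 0.022 m and angle between the x axis of bar and the y axis of stand, either way round below 0.08 rad and value of joint each of jaw_left, jaw_right below 0.15 rad and contact force between the fingers and bar below 0.3 N and value of joint lid below 0.1 rad), for 0.2 s.
At the end, for the whole second after the job is handed in: The fingers hold the lid still at 45 degrees +-6 (0.68 to 0.89 rad) as the program ends; the bar lies untouched in both forks (axis within 5 mm across of the seat, at most 5.5 mm above it, within 22 mm along it), both jaws closed (below 0.15 rad) (value of joint lid between 0.68 and 0.89 rad and velocity of joint lid between -0.05 and 0.05 rad/s and contact force between the fingers and bin above 0.5 N and z of bar in the frame of stand between 0.041 and 0.0505 m and x of bar in the frame of stand between -0.005 and 0.005 m and y of bar in the frame of stand between -0.022 and 0.022 m and angle between the x axis of bar and the y axis of stand, either way round below 0.08 rad and value of joint each of jaw_left, jaw_right below 0.15 rad and contact force between the fingers and bar below 0.3 N); the arm keeps its last pose, push and grip.
It fails at once if the lid is lifted (above 0.2 rad) before the bar is in the clips (value of joint lid above 0.2 rad and distance between bar and clip_seat above 0.03 m).
It fails at once if another thing on the bench is moved by more than 30 mm (distance of any of vial, timer, brush, petri, bottle, tub from where it was at the start of the episode above 0.03 m).
It also fails if it takes over 58 s, if anything falls off the work surface, if the arm or the gripper's body presses on something with over 40 N, if the wrist force passes 120 N, or if a joint passes its speed limit or range.

### The arm

A 6-joint arm with a two-finger parallel gripper is mounted at the origin on a cart in front of the work surface, level with it; the furniture and walls round the work are solid. World frame = base frame: x ahead of the robot, y to its left, z up, the work surface at z = 0. Lengths are in m, angles in rad, forces in N, time in s.
With the tool pointing down it reaches from about 0.325 to 0.9 m from the base axis. Payload 6.1 kg.
Tool frame: the origin (TCP) lies at the centre of the arm's flange, where the gripper is bolted on; the fingertips stand 173 mm ahead of it and the grasp point (between the pads) lies 155 mm ahead of it; z points along the fingers, y is the direction in which the jaws open and shut (so a half turn about z gives the same grasp; the last joint's range is limited). The gripper opens to 85 mm and grips with 20 to 120 N. Pads are 22 mm wide; open, the fingers measure 114 mm over their backs; the gripper's body (76 mm by 85 mm) begins 54 mm behind the grasp point. The pads swing forward as they close: fully open they stand 13 mm farther back than shut.
Start: joints at [1.084, 0.22, 1.526, -0, 1.395, -0.126], TCP at [0.221, 0.585, 0.405] pointing down, gripper open.
Joint ranges: [-2.98, 2.98], [-0.91, 2.08], [0.09, 2.57], [-1.24, 4.39], [0.2, 2.65], [-2.68, 2.68]. Speed limits (rad/s): [2.57, 2.57, 3.01, 3.14, 3.14, 3.14].

### API

Orientations are given as a unit quaternion [w, x, y, z].
In Python, from station import env gives the robot as it stands. The module is installed in compiled form; this text tells all that it offers.
- The arm moves only by the tool send_rows, never from a script. Its argument "moves" is a list of rows, each a list of 5 numbers: the shift along the tool's x, y, z in units of 40 mm (1.0 is 40 mm), then the turn about the tool's z in units of 6 degrees (1.0 is 6 degrees), then the finger opening in mm, from 0 to 85.4. A call has 1 to 12 rows; each row is the pose to reach, as a shift and turn from the pose commanded when the call began, along the tool's axes at that moment; what a row does not reach only later rows make up. A row lasts 1/12 s, in which the tool goes at most 41.7 mm and 7.16 degrees, less where a joint would pass 70% of its speed; a pose out of reach is approached as far as the arm can. A call with a gripper value outside its range is refused whole. The fingers move at their own pace and stop on an object; "squeeze" is the grip in N (left out, the last holds). Time passes only in rows, so rows that repeat a pose let the fingers close. It gives the time, the measured TCP pose, the force and the opening at its end, in the units of the state.
- env.observe(): the state, without advancing time (a new reading comes with each control period).
- env.capture(name): name is "side" or "top" or "wrist"; returns (picture, depth): 480x640x3 uint8, red, green, blue; 480x640 float32, m along the optical axis (not along the pixel's ray), 0 where there is no reading.
- env.camera_params(name): a dict with "K" (3x3 intrinsics, pixels), "eye" and "attitude" of the camera in the world; the wrist camera has in their place "hand_eye" (4x4, takes a point from camera to tool coordinates, whose origin is the TCP and whose axes are the flange's). Camera axes: x right, y up, looking along -z (the intrinsics and any distortion apply to the point x, -y, -z); pixel columns grow to the right and rows downward; lengths in m; the calibration is good to about 2 mm. A picture is of the moment at which its call begins: read the wrist's pose just before it. camera_params takes no time and is no camera call.
- env.finish_job(): hands the job in, once; it reports no verdict.
The state is a dict: "time": time; "q": joint angles; "qvel": joint speeds; "joint_efforts": joint torques, N m; "tcp_pos": TCP position; "tcp_rot": TCP orientation; "contact_force": force on the tool from outside, world axes, zero at the start; "ft_torque": the same for the moment, N m; "opening": opening from 0.0 (shut) to 1.0 (fully open).
Only numpy, scipy, OpenCV 4.12 (cv2) and the standard library are available. Lean on these libraries where they do the work, as an engineer would, in place of code of your own. Each camera call takes 0.05 s, during which the arm holds its last target. There are 200 camera calls.

## Working session

There is one attempt and no reset: what is moved stays moved. The work goes in short steps, Python scripts to look and compute and a tool call to move; the robot and the scene stay as the last step left them, time stands still between calls to the robot, and variables do not carry over. Pictures are saved under pics/ and viewed, about 8 in all and at most 12, crops included, and the job is handed in when it is done.

Besides the shell and the picture viewer there is one more tool, called by a JSON object that holds its "method" and its "body". send_rows: Moves the arm, as the interface text tells. Its arguments: {"type":"object","properties":{"moves":{"type":"array","items":{"type":"array","items":{"type":"number"}}},"squeeze":{"type":"number"}},"required":["moves"]}

```bash
mkdir -p pics; cat > h.py <<'E'
import numpy as np, cv2
from scipy.spatial.transform import Rotation as R
from station import env
def snap(n,f):
    im,d=env.capture(n); cv2.imwrite('pics/%s.png'%f,im[:,:,::-1]); np.save('pics/%s.npy'%f,d); return im,d
def quat(a):
    a=np.array(a,float)
    return R.from_matrix(a) if a.shape==(3,3) else R.from_quat(a,scalar_first=True)
def cloud(n,d,s=None):
    p=env.camera_params(n);K=np.array(p['K']);v,u=np.mgrid[:480,:640]
    c=np.stack([(u-K[0,2])/K[0,0]*d,-(v-K[1,2])/K[1,1]*d,-d],-1)
    if n=='wrist':
        T=np.array(p['hand_eye']);c=c@T[:3,:3].T+T[:3,3]
        return c@quat(s['tcp_rot']).as_matrix().T+np.array(s['tcp_pos'])
    return c@quat(p['attitude']).as_matrix().T+np.array(p['eye'])
E
python3 - <<'E'
from h import *
print(env.observe())
for n in('top','side','wrist'):print(n,env.camera_params(n))
im,d=snap('top','t0');P=cloud('top',d)
im2,d2=snap('side','s0')
for r in range(40,480,40):print([tuple(np.round(P[r,c],2)) for c in range(40,640,80)])
E
```

```text
{'time': 0.0, 'q': array([ 1.08389363e+00,  2.21230781e-01,  1.52762476e+00,  3.20173554e-07,
        1.39469842e+00, -1.26146674e-01]), 'qvel': array([ 0.00169872,  0.00047808, -0.00035814,  0.00216805, -0.00098813,
       -0.0017513 ]), 'joint_efforts': array([ 6.65519728e-04, -4.96877789e+01, -3.89415908e+01, -2.29422540e-04,
        1.07995226e-02, -1.17686750e-05]), 'tcp_pos': array([0.22051539, 0.58451361, 0.4035888 ]), 'tcp_rot': array([-2.96059257e-04,  1.79401404e-01,  9.83775470e-01, -9.34894548e-04]), 'contact_force': array([-0.11305285, -0.01151167, -0.3110838 ]), 'ft_torque': array([0.02916978, 0.02332048, 0.02197144]), 'opening': 1.0034879259582035}
top {'K': array([[578.44255558,   0.        , 314.58379684],
       [  0.        , 578.44255558, 235.82391293],
       [  0.        ,   0.        ,   1.        ]]), 'eye': array([ 0.38942741, -0.08636225,  1.37548952]), 'attitude': array([-0.69801172, -0.04572674,  0.04064728,  0.71346795])}
side {'K': array([[474.08774109,   0.        , 316.62678409],
       [  0.        , 474.08774109, 243.74665296],
       [  0.        , 
[... 4985 characters left out ...]
, (np.float64(0.04), np.float64(-0.23), np.float64(-0.86)), (np.float64(0.03), np.float64(-0.53), np.float64(-0.86)), (np.float64(0.03), np.float64(-0.83), np.float64(-0.84)), (np.float64(0.02), np.float64(-1.12), np.float64(-0.85))]
[(np.float64(-0.08), np.float64(0.97), np.float64(-0.86)), (np.float64(-0.09), np.float64(0.67), np.float64(-0.85)), (np.float64(-0.09), np.float64(0.37), np.float64(-0.85)), (np.float64(0.09), np.float64(0.01), np.float64(0.01)), (np.float64(-0.11), np.float64(-0.23), np.float64(-0.85)), (np.float64(-0.11), np.float64(-0.52), np.float64(-0.86)), (np.float64(-0.12), np.float64(-0.82), np.float64(-0.85)), (np.float64(-0.12), np.float64(-1.11), np.float64(-0.85))]
```

View pics/t0.png

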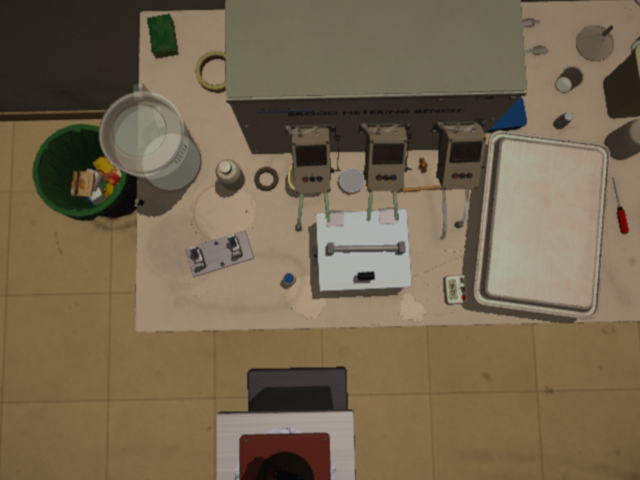

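View pics/s0.png

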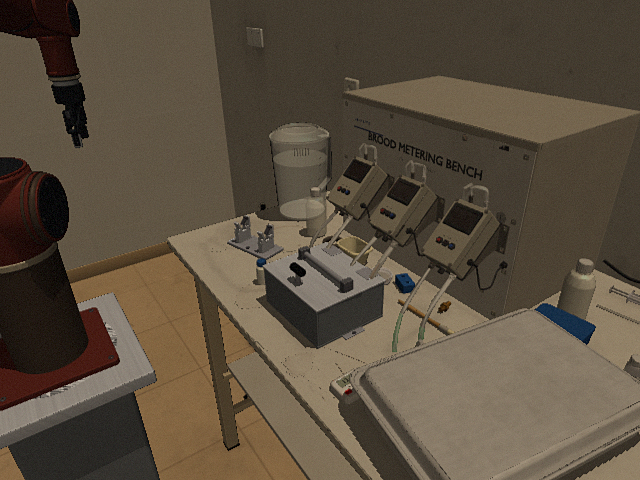

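The top view shows the stand at about (220,254), the vial at (289,280), and the bin lid at cols 317–410, rows 212–290. The handle is at (366,276) and the bar runs along row 247. I'll get coarse positions by intersecting pixel rays with known heights.

```bash
cat >> h.py <<'E'
def ray(n,u,v,z,s=None):
    p=env.camera_params(n);K=np.array(p['K']);c=np.array([(u-K[0,2])/K[0,0],-(v-K[1,2])/K[1,1],-1.])
    if n=='wrist':
        T=np.array(p['hand_eye']);Rw=quat(s['tcp_rot']).as_matrix()
        e=Rw@T[:3,3]+np.array(s['tcp_pos']);w=Rw@T[:3,:3]@c
    else: e=np.array(p['eye']);w=quat(p['attitude']).as_matrix()@c
    return e+w*(z-e[2])/w[2]
E
python3 - <<'E'
from h import *
im=cv2.imread('pics/t0.png');cv2.imwrite('pics/t0c.png',cv2.resize(im[200:300,180:420],None,fx=3.3,fy=3.3,interpolation=cv2.INTER_CUBIC))
for nm,u,v,z in[('lid corners',317,212,.094),('',408,209,.094),('',411,287,.094),('',320,290,.094),('bar',330,248,.106),('',402,246,.106),('handle',366,276,.124),('stand',186,250,.008),('',248,233,.008),('',254,258,.008),('',192,275,.008),('vial',289,280,.06)]:
    print(nm,np.round(ray('top',u,v,z),3))
s=env.observe();print(quat(s['tcp_rot']).as_matrix().round(3))
E
```

```text
lid corners [ 0.601 -0.085  0.094]
 [ 0.603 -0.289  0.094]
 [ 0.429 -0.289  0.094]
 [ 0.426 -0.088  0.094]
bar [ 0.518 -0.112  0.106]
 [ 0.519 -0.271  0.106]
handle [ 0.453 -0.188  0.124]
stand [0.53  0.228 0.008]
 [0.568 0.08  0.008]
 [0.508 0.067 0.008]
 [0.471 0.214 0.008]
vial [ 0.451 -0.018  0.06 ]
[[-0.936  0.353 -0.001]
 [ 0.353  0.936 -0.002]
 [ 0.    -0.002 -1.   ]]
```

View pics/t0c.png

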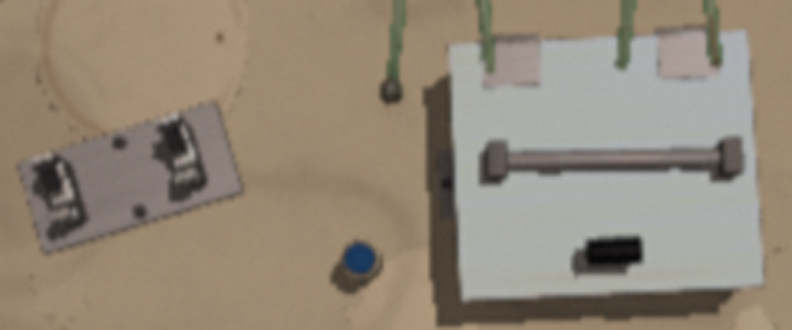

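The coarse sizes fit the given ones: lid 0.175 × 0.20, stand 0.15 × 0.06. Next I'll go above the stand for a close wrist view.

{"method": "send_rows", "body": {"moves": [[-3,-2,0,3,85],[-5,-3.5,0,5,85],[-7,-5,0,7,85],[-9,-6,0,9.15,85],[-10.9,-7.6,0,9.15,85],[-10.9,-7.6,0,9.15,85],[-10.9,-7.6,0,9.15,85],[-10.9,-7.6,0,9.15,85],[-10.9,-7.6,0,9.15,85],[-10.9,-7.6,0,9.15,85],[-10.9,-7.6,0,9.15,85],[-10.9,-7.6,0,9.15,85]]}}

```text
time: 1.1
tcp_pos: [0.5041, 0.1705, 0.4045]
tcp_rot: [-0.0, 0.613, 0.79, -0.0]
contact_force: [0.5, 0.3, -0.1]
opening: 0.991
```

{"method": "send_rows", "body": {"moves": [[0,0,0,0,85],[0,0,0,0,85],[0,0,0,0,85]]}}

```text
time: 1.35
tcp_pos: [0.5033, 0.1724, 0.4042]
tcp_rot: [-0.001, 0.613, 0.79, -0.0]
contact_force: [0.4, -0.3, -0.1]
opening: 0.995
```

```bash
python3 - <<'E'
from h import *
s=env.observe();import pickle;pickle.dump(s,open('pics/w1.pkl','wb'))
im,d=snap('wrist','w1')
m=quat(s['tcp_rot']).as_matrix();print(m.round(3))
E
```

```text
[[-0.248  0.969 -0.001]
 [ 0.969  0.248  0.   ]
 [ 0.001 -0.001 -1.   ]]
```

View pics/w1.png

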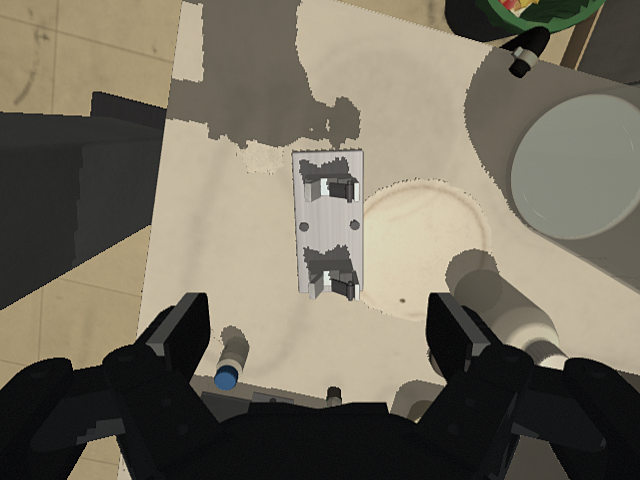

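```bash
python3 - <<'E'
from h import *
im=cv2.imread('pics/w1.png');cv2.imwrite('pics/w1c.png',cv2.resize(im[140:310,270:390],None,fx=3.5,fy=3.5,interpolation=cv2.INTER_CUBIC))
E
```

```text
(no output)
```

View pics/w1c.png

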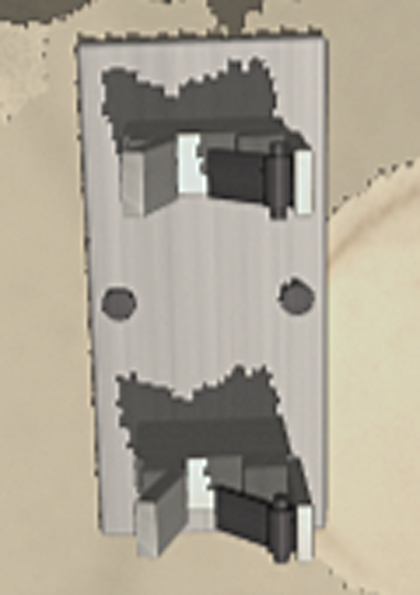

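{"method": "send_rows", "body": {"moves": [[-9,-1.7,0,2.4,85],[-9,-1.7,0,2.4,85],[-9,-1.7,0,2.4,85],[-9,-1.7,0,2.4,85],[-9,-1.7,0,2.4,85],[-9,-1.7,0,2.4,85],[-9,-1.7,0,2.4,85],[-9,-1.7,0,2.4,85],[-9,-1.7,0,2.4,85],[-9,-1.7,0,2.4,85],[-9,-1.7,0,2.4,85],[-9,-1.7,0,2.4,85]]}}

```text
time: 2.4
tcp_pos: [0.5275, -0.1915, 0.4044]
tcp_rot: [-0.001, 0.706, 0.708, 0.0]
contact_force: [-0.1, 0.9, -0.4]
opening: 0.995
```

```bash
python3 - <<'E'
from h import *
import pickle
s=pickle.load(open('pics/w1.pkl','rb'))
c=np.array([ray('wrist',270+(a+.5)/3.5-.5,140+(b+.5)/3.5-.5,.008,s)[:2] for a,b in[(79,39),(326,38),(324.5,531),(101,533),(119,303),(296,297)]])
print(c.round(4));print('sizes',[np.linalg.norm(c[i]-c[(i+1)%4]).round(4) for i in range(4)],'centre',c[:4].mean(0).round(4),c[4:].mean(0).round(4))
y=(c[0]-c[3]+c[1]-c[2]);print('yaw',np.degrees(np.arctan2(-y[0],y[1])))
s=env.observe();pickle.dump(s,open('pics/w2.pkl','wb'));print(s['time'],s['tcp_pos'],np.abs(s['qvel']).max())
im,d=snap('wrist','w2')
E
```

```text
[[0.4669 0.2122]
 [0.5332 0.2296]
 [0.5747 0.0865]
 [0.508  0.0685]
 [0.4957 0.1414]
 [0.5456 0.1561]]
sizes [np.float64(0.0685), np.float64(0.149), np.float64(0.0691), np.float64(0.1495)] centre [0.5207 0.1492] [0.5206 0.1488]
yaw 16.067754522195624
2.4 [ 0.52750606 -0.19151845  0.4044179 ] 0.018833407707334483
```

View pics/w2.png

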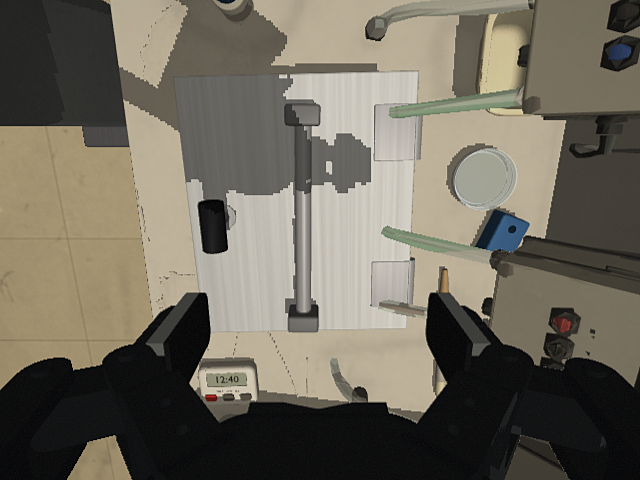

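```bash
python3 - <<'E'
from h import *
import pickle
s=pickle.load(open('pics/w2.pkl','rb'));f=lambda u,v,z:ray('wrist',u,v,z,s).round(4)
print('rod ends',f(303.5,125,.106),f(303.5,305,.106))
print('lid corners',f(176,78,.094),f(419,70,.094),f(406,328,.094),f(200,332,.094))
print('handle',f(213,227,.128),'ends',f(212,201,.133),f(215,252,.124))
P=cloud('wrist',np.load('pics/w2.npy'),s)
for u,v in[(303,150),(303,200),(303,280),(213,227),(250,250),(390,110),(400,232),(430,105)]:print(u,v,P[v,u].round(3))
g=cv2.imread('pics/w2.png',0)
for v in(140,165,200,230,260,290):print(v,list(g[v,288:322]))
# dark handle mask
D=(P[:,:,2]>.108)&(g<45)&(np.abs(P[:,:,0]-.45)<.03);k=np.argwhere(D);print(k.min(0),k.max(0));q=P[D];print('handle cloud',q.min(0).round(3),q.max(0).round(3),np.median(q,0).round(3))
E
```

```text
rod ends [ 0.5171 -0.1203  0.106 ] [ 0.5161 -0.2588  0.106 ]
lid corners [ 0.4268 -0.0886  0.094 ] [ 0.5981 -0.0829  0.094 ] [ 0.603  -0.2863  0.094 ] [ 0.4267 -0.2908  0.094 ]
handle [ 0.4548 -0.1884  0.128 ] ends [ 0.457  -0.1692  0.133 ] [ 0.4537 -0.208   0.124 ]
303 150 [ 0.517 -0.137  0.112]
303 200 [ 0.517 -0.172  0.112]
303 280 [ 0.516 -0.235  0.112]
213 227 [ 0.456 -0.187  0.132]
250 250 [ 0.473 -0.216  0.095]
390 110 [ 0.579 -0.11   0.095]
400 232 [ 0.589 -0.197  0.107]
430 105 [ 0.601 -0.107  0.117]
140 [np.uint8(103), np.uint8(104), np.uint8(103), np.uint8(101), np.uint8(100), np.uint8(102), np.uint8(78), np.uint8(60), np.uint8(65), np.uint8(71), np.uint8(75), np.uint8(77), np.uint8(79), np.uint8(78), np.uint8(82), np.uint8(85), np.uint8(82), np.uint8(79), np.uint8(76), np.uint8(69), np.uint8(64), np.uint8(57), np.uint8(108), np.uint8(84), np.uint8(106), np.uint8(105), np.uint8(103), np.uint8(104), np.uint8(101), np.uint8(101), np.uint8(101), np.uint8(98), np.uint8(95), np.uint8(91)]
165 [np.uint8(100), np.uint8(102), np.uint8(106), np.uint8(103), np.uint8(103), np.uint8(1
[... 1853 characters left out ...]
.uint8(195), np.uint8(197), np.uint8(202), np.uint8(202), np.uint8(197), np.uint8(192)]
290 [np.uint8(185), np.uint8(189), np.uint8(193), np.uint8(197), np.uint8(201), np.uint8(208), np.uint8(108), np.uint8(95), np.uint8(77), np.uint8(97), np.uint8(115), np.uint8(127), np.uint8(136), np.uint8(138), np.uint8(150), np.uint8(170), np.uint8(177), np.uint8(160), np.uint8(144), np.uint8(135), np.uint8(127), np.uint8(113), np.uint8(77), np.uint8(199), np.uint8(203), np.uint8(196), np.uint8(191), np.uint8(192), np.uint8(191), np.uint8(192), np.uint8(195), np.uint8(201), np.uint8(197), np.uint8(193)]
[200   0] [479 227]
handle cloud [ 0.446 -0.206  0.109] [ 0.48  -0.17   0.322] [ 0.466 -0.185  0.3  ]
```

The wrist view gives the bar at (0.516, -0.190), with its rod top at z = 0.112 as expected. The stand centre is (0.5207, 0.149), yaw about 16°, and the handle is at (0.455, -0.188). Next I'll grasp the bar.

{"method": "send_rows", "body": {"moves": [[0.04,-0.29,0.6,0,45],[0.04,-0.29,1.3,0,45],[0.04,-0.29,2,0,45],[0.04,-0.29,2.5,0,45],[0.04,-0.29,2.9,0,45],[0.04,-0.29,3.2,0,45],[0.04,-0.29,3.35,0,45],[0.04,-0.29,3.35,0,45],[0.04,-0.29,3.35,0,45]], "squeeze": 50}}

```text
time: 3.2
tcp_pos: [0.5161, -0.191, 0.2713]
tcp_rot: [0.0, 0.707, 0.708, 0.0]
contact_force: [0.5, 0.4, 0.0]
opening: 0.527
```

{"method": "send_rows", "body": {"moves": [[0,0,0,0,20],[0,0,0,0,0],[0,0,0,0,0],[0,0,0,0,0],[0,0,0,0,0],[0,0,0,0,0],[0,0,0,0,0],[0,0,0,0,0]]}}

```text
time: 3.87
tcp_pos: [0.5162, -0.1918, 0.272]
tcp_rot: [0.001, 0.707, 0.707, 0.0]
contact_force: [-1.2, 0.4, 6.1]
opening: 0.116
```

{"method": "send_rows", "body": {"moves": [[0,0,-0.3,0,0],[0,0,-1,0,0],[0,0,-2,0,0],[0,0,-3,0,0],[0,0,-3.3,0,0],[0,0,-3.3,0,0],[0,0,-3.3,0,0],[0,0,-3.3,0,0]]}}

```text
time: 4.53
tcp_pos: [0.5151, -0.1913, 0.4008]
tcp_rot: [-0.002, 0.707, 0.707, -0.0]
contact_force: [-0.4, -0.3, -0.8]
opening: 0.11
```

```bash
python3 - <<'E'
from h import *
import pickle
s=env.observe();pickle.dump(s,open('pics/w3.pkl','wb'));print(s['time'],s['tcp_pos'],s['opening'],s['contact_force'])
im,d=snap('wrist','w3')
E
```

```text
4.5333 [ 0.51510006 -0.19126054  0.40077171] 0.10964663378731064 [-0.43474187 -0.3313213  -0.84510439]
```

View pics/w3.png

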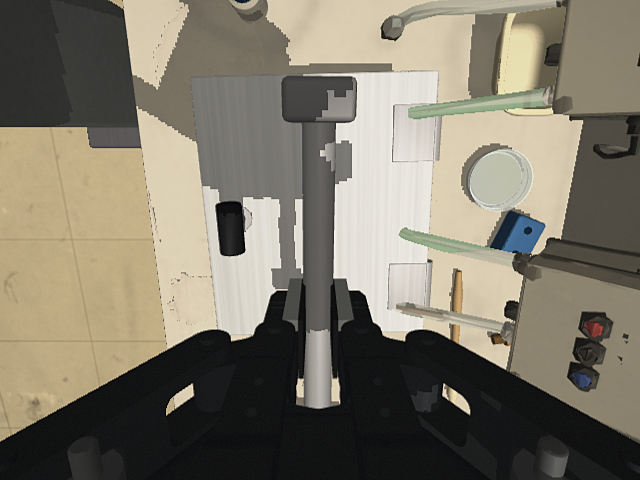

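The bar is held straight between the pads, with the rod along u ≈ 318 and the near block at (319,99). Next I'll measure its offset in the tool.

```bash
python3 - <<'E'
from h import *
import pickle
s=pickle.load(open('pics/w3.pkl','rb'));P=cloud('wrist',np.load('pics/w3.npy'),s)
T=lambda p:(quat(s['tcp_rot']).as_matrix().T@(p-s['tcp_pos']))
for v in range(130,280,30):
    r=P[v,300:340];t=np.array([T(p) for p in r]);m=t[:,2]<.19
    print(v,'u',300+np.flatnonzero(m)[[0,-1]],'tool: top z',t[m,2].min().round(4),np.median(t[m],0).round(4))
t=np.array([T(p) for p in P[76:123,319]]);print('block',t[[2,-4,-1]].round(4), t[:,2].min().round(4))
print('rod ends tool',*[T(ray('wrist',u,v,s['tcp_pos'][2]-.164,s)).round(4) for u,v in((319,122),(318,270))])
# move needed: bar centre above stand
m=quat(s['tcp_rot']).as_matrix();d=m.T@(np.array([.5207,.149,0])-np.r_[s['tcp_pos'][:2],0]);print(d/.04, np.degrees(np.arctan2(m[1,0],m[0,0])))
E
```

```text
130 u [302 335] tool: top z 0.1588 [0.0685 0.0002 0.1605]
160 u [302 334] tool: top z 0.1581 [0.0585 0.     0.1602]
190 u [302 334] tool: top z 0.1577 [0.048  0.     0.1605]
220 u [303 333] tool: top z 0.1581 [3.700e-02 1.000e-04 1.604e-01]
250 u [303 333] tool: top z 0.1592 [2.550e-02 1.000e-04 1.603e-01]
block [[0.0842 0.0003 0.1539]
 [0.072  0.0003 0.1531]
 [0.0711 0.0003 0.1597]] 0.1525
rod ends tool [0.0712 0.0004 0.1641] [1.60e-02 1.00e-04 1.64e-01]
[8.50645428 0.14304835 0.01195758] 90.02031238375885
```

{"method": "send_rows", "body": {"moves": [[1,0.14,0,-0.5,0],[2,0.14,0,-1.2,0],[3,0.14,0,-2,0],[4,0.14,0,-2.67,0],[5,0.14,0,-2.67,0],[6,0.14,0,-2.67,0],[7,0.14,0,-2.67,0],[8,0.14,0,-2.67,0],[8.5,0.14,0,-2.67,0],[8.5,0.14,0,-2.67,0],[8.5,0.14,0,-2.67,0],[8.5,0.14,0,-2.67,0]]}}

```text
time: 5.58
tcp_pos: [0.5208, 0.1481, 0.401]
tcp_rot: [-0.001, 0.601, 0.799, -0.001]
contact_force: [0.2, 0.0, -1.3]
opening: 0.116
```

{"method": "send_rows", "body": {"moves": [[0,0,0.8,0,0],[0,0,1.6,0,0],[0,0,2.4,0,0],[0,0,3,0,0],[0,0,3.4,0,0],[0,0,3.4,0,0],[0,0,3.4,0,0],[0,0,3.4,0,0]]}}

```text
time: 6.25
tcp_pos: [0.5219, 0.1477, 0.2678]
tcp_rot: [0.001, 0.602, 0.798, 0.0]
contact_force: [1.0, 0.9, -0.7]
opening: 0.114
```

```bash
python3 - <<'E'
from h import *
import pickle
s=env.observe();pickle.dump(s,open('pics/w4.pkl','wb'));print(s['time'],s['tcp_pos'],s['opening'],s['contact_force'])
m=quat(s['tcp_rot']).as_matrix();print(np.degrees(np.arctan2(m[1,0],m[0,0])), m.T@(np.array([.5207,.149,.2105])-s['tcp_pos'])/.04)
im,d=snap('wrist','w4')
cv2.imwrite('pics/w4c.png',cv2.resize(im[60:420,180:480,::-1],None,fx=1.6,fy=1.6))
E
```

```text
6.25 [0.52188017 0.14768012 0.26779152] 0.11366736722207568 [ 1.00286509  0.85508901 -0.74449442]
105.97074611524572 [ 0.0403372  -0.02126745  1.43224609]
```

View pics/w4c.png

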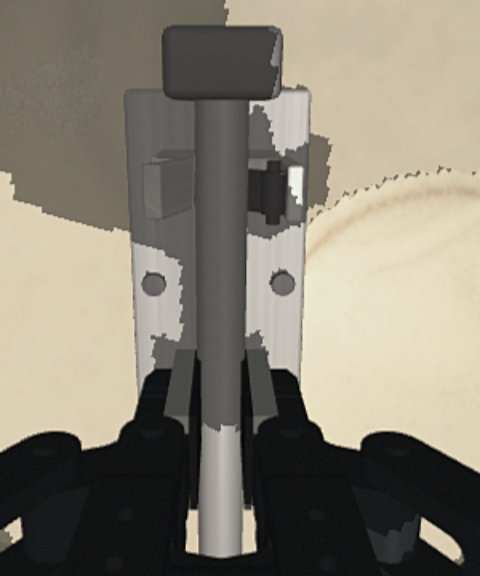

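{"method": "send_rows", "body": {"moves": [[0.04,-0.025,0.1,0,0],[0.04,-0.025,0.25,0,0],[0.04,-0.025,0.4,0,0],[0.04,-0.025,0.5,0,0],[0.04,-0.025,0.6,0,0],[0.04,-0.025,0.6,0,0],[0.04,-0.025,0.6,0,0]]}}

```text
time: 6.88
tcp_pos: [0.5196, 0.1498, 0.2422]
tcp_rot: [-0.0, 0.601, 0.799, -0.0]
contact_force: [-0.2, 0.9, -0.2]
opening: 0.113
```

{"method": "send_rows", "body": {"moves": [[0,0,0.1,0,0],[0,0,0.2,0,0],[0,0,0.3,0,0],[0,0,0.4,0,0],[0,0,0.5,0,0],[0,0,0.5,0,0],[0,0,0.5,0,0]]}}

```text
time: 7.47
tcp_pos: [0.5191, 0.1496, 0.2219]
tcp_rot: [-0.001, 0.601, 0.799, -0.001]
contact_force: [-3.2, -0.6, -0.2]
opening: 0.112
```

{"method": "send_rows", "body": {"moves": [[0,0,0.08,0,0],[0,0,0.16,0,0],[0,0,0.24,0,0],[0,0,0.3,0,0],[0,0,0.33,0,0],[0,0,0.33,0,0],[0,0,0.33,0,0],[0,0,0.33,0,0]]}}

```text
time: 8.13
tcp_pos: [0.5202, 0.1499, 0.2109]
tcp_rot: [0.0, 0.601, 0.799, 0.0]
contact_force: [-6.1, -1.0, 11.2]
opening: 0.114
```

{"method": "send_rows", "body": {"moves": [[0,0,0.05,0,0],[0,0,0.1,0,0],[0,0,0.1,0,0],[0,0,0.1,0,0]]}}

```text
time: 8.47
tcp_pos: [0.5206, 0.1501, 0.2105]
tcp_rot: [0.0, 0.601, 0.799, 0.0]
contact_force: [-19.1, -3.9, 41.8]
opening: 0.111
```

It bottomed out, with force rising sharply at the expected height. I'll relax, release and rise.

{"method": "send_rows", "body": {"moves": [[0,0,-0.1,0,0],[0,0,-0.1,0,20],[0,0,-0.1,0,40],[0,0,-0.1,0,40],[0,0,-0.1,0,40],[0,0,-0.1,0,40],[0,0,-0.1,0,40]]}}

```text
time: 9.05
tcp_pos: [0.5196, 0.1497, 0.209]
tcp_rot: [-0.0, 0.602, 0.799, -0.0]
contact_force: [-0.4, 0.7, 0.2]
opening: 0.466
```

{"method": "send_rows", "body": {"moves": [[0,0,-0.5,0,45],[0,0,-1.2,0,45],[0,0,-2,0,45],[0,0,-3,0,45],[0,0,-4,0,45],[0,0,-4.6,0,45],[0,0,-4.6,0,45],[0,0,-4.6,0,45]]}}

```text
time: 9.72
tcp_pos: [0.5203, 0.1498, 0.3954]
tcp_rot: [0.001, 0.601, 0.799, 0.001]
contact_force: [0.2, -0.2, -0.6]
opening: 0.529
```

```bash
python3 - <<'E'
from h import *
import pickle
s=env.observe();pickle.dump(s,open('pics/w5.pkl','wb'));print(s['time'],s['tcp_pos'],s['opening'],s['contact_force'])
im,d=snap('wrist','w5')
cv2.imwrite('pics/w5c.png',cv2.resize(im[130:320,260:400,::-1],None,fx=3.1,fy=3.1,interpolation=cv2.INTER_CUBIC))
P=cloud('wrist',d,s);c,sn=np.cos(np.radians(16)),np.sin(np.radians(16))
L=(P-[.5207,.149,0])@np.array([[c,-sn,0],[sn,c,0],[0,0,1]])
for y in(-.028,-.01,.01,.03):
    m=(abs(L[...,1]-y)<.006)&(abs(L[...,0])<.02)&(L[...,2]>.03)&(L[...,2]<.1);q=L[m];print(y,len(q),q[:,0].min().round(4),q[:,0].max().round(4),q[:,2].max().round(4))
for sg in(1,-1):
    m=(abs(L[...,1]-sg*.078)<.005)&(abs(L[...,0])<.03)&(L[...,2]>.04)&(L[...,2]<.1);q=L[m];print('block',len(q),q[:,0].min().round(4),q[:,0].max().round(4),np.percentile(q[:,2],90).round(4))
m=(abs(L[...,0])<.02)&(L[...,2]>.05)&(abs(L[...,1])>.055)&(abs(L[...,1])<.11);print('block y',L[m][:,1].min().round(4),L[m][:,1].max().round(4))
E
```

```text
9.7167 [0.52027328 0.14983124 0.39542197] 0.5290838395056731 [ 0.15719381 -0.23068422 -0.6056214 ]
-0.028 175 -0.0049 0.0069 0.0533
-0.01 184 -0.0049 0.0067 0.0527
0.01 191 -0.0048 0.0066 0.0531
0.03 196 -0.0048 0.0065 0.0535
block 381 -0.0109 0.0131 0.0584
block 246 -0.0105 0.0125 0.0583
block y -0.083 0.0866
```

View pics/w5c.png

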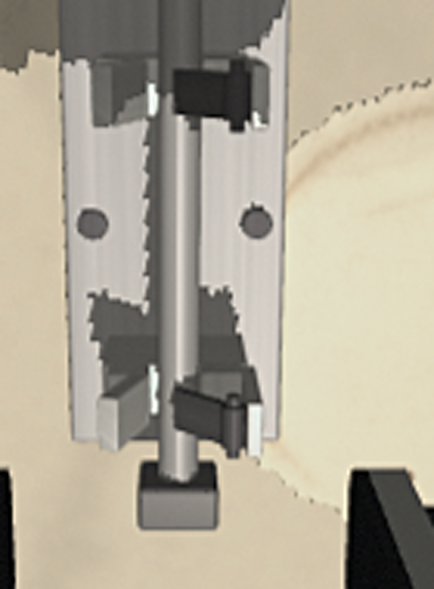

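Both jaws are closed over the bar. Block tops are at z ≈ 0.058, so the axis is at about 0.046, with x offset about 1 mm and y about 2 mm. Now the handle: jaws along its axis, gripping its flat ends so it can pivot.

{"method": "send_rows", "body": {"moves": [[-0.8,-0.4,0,-1.1,60],[-1.6,-0.8,0,-2.2,60],[-2.4,-1.2,0,-3.3,60],[-3.2,-1.6,0,-4.4,60],[-4,-2,0,-5.5,60],[-4.8,-2.4,0,-6.6,60],[-5.6,-2.8,0,-7.7,60],[-6.4,-3.2,0,-8.8,60],[-7.2,-3.6,0,-9.9,60],[-7.68,-3.89,0,-11,60],[-7.68,-3.89,0,-12,60],[-7.68,-3.89,0,-12.5,60]]}}

```text
time: 10.77
tcp_pos: [0.454, -0.19, 0.3907]
tcp_rot: [-0.002, -0.01, 1.0, 0.001]
contact_force: [-0.1, -0.1, -0.0]
opening: 0.703
```

{"method": "send_rows", "body": {"moves": [[0,0,0,0,60],[0,0,0,0,60],[0,0,0,0,60]]}}

```text
time: 11.02
tcp_pos: [0.4549, -0.1881, 0.3921]
tcp_rot: [-0.001, -0.008, 1.0, 0.001]
contact_force: [-0.3, -0.1, 0.3]
opening: 0.699
```

```bash
python3 - <<'E'
from h import *
import pickle
s=env.observe();pickle.dump(s,open('pics/w6.pkl','wb'));print(s['time'],s['tcp_pos'],s['opening'],s['q'].round(2))
m=quat(s['tcp_rot']).as_matrix();print(np.degrees(np.arctan2(m[1,0],m[0,0])))
im,d=snap('wrist','w6')
P=cloud('wrist',d,s);g=im.max(2)
M=(g<70)&(abs(P[...,0]-.455)<.03)&(abs(P[...,1]+.188)<.035)&(P[...,2]>.115)&(P[...,2]<.14)
q=P[M];print(len(q),np.percentile(q,[2,50,98],axis=0).round(4))
v,u=np.nonzero(M);print('px',u.min(),u.max(),v.min(),v.max(),cv2.minAreaRect(np.c_[u,v].astype(np.float32)))
q=q[q[:,2]>.130];b=np.polyfit(q[:,1],q[:,0],1);print('top ridge',q.mean(0).round(4),'yaw',-np.degrees(np.arctan(b[0])))
E
```

```text
11.0167 [ 0.45494226 -0.18808425  0.39210729] 0.699213391219361 [-0.55 -0.09  1.88  0.    1.36 -2.14]
-179.0315953415826
1380 [[ 0.4446 -0.2049  0.1255]
 [ 0.4512 -0.188   0.1321]
 [ 0.4606 -0.1716  0.1342]]
px 291 344 222 247 ((317.4999694824219, 234.5), (52.99999237060547, 24.999996185302734), 0.0)
top ridge [ 0.4527 -0.1883  0.1324] yaw 1.1154827124194036
```

View pics/w6.png

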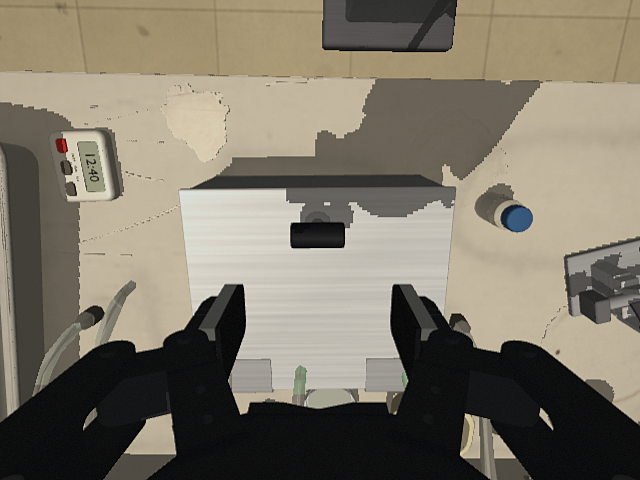

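The handle is centred at (317,235) and square to the jaws, at (0.4535, -0.188). The vial is undisturbed. Descend and grip.

{"method": "send_rows", "body": {"moves": [[0.03,0,0.8,0,60],[0.03,0,1.6,0,60],[0.03,0,2.2,0,60],[0.03,0,2.6,0,60],[0.03,0,2.9,0,60],[0.03,0,2.9,0,60],[0.03,0,2.9,0,60]], "squeeze": 50}}

```text
time: 11.65
tcp_pos: [0.454, -0.1882, 0.2774]
tcp_rot: [-0.0, -0.009, 1.0, 0.0]
contact_force: [-0.7, -0.2, 0.2]
opening: 0.699
```

{"method": "send_rows", "body": {"moves": [[0,0,0,0,40],[0,0,0,0,30],[0,0,0,0,25],[0,0,0,0,25],[0,0,0,0,25],[0,0,0,0,25],[0,0,0,0,25]]}}

```text
time: 12.23
tcp_pos: [0.4546, -0.1882, 0.2795]
tcp_rot: [0.001, -0.009, 1.0, 0.0]
contact_force: [-1.6, 4.6, 6.2]
opening: 0.413
```

{"method": "send_rows", "body": {"moves": [[-0.04,0,-0.16,0,25],[-0.09,0,-0.32,0,25],[-0.15,0,-0.47,0,25],[-0.21,0,-0.62,0,25],[-0.28,0,-0.77,0,25],[-0.35,0,-0.92,0,25],[-0.43,0,-1.06,0,25],[-0.52,0,-1.2,0,25],[-0.61,0,-1.34,0,25],[-0.71,0,-1.47,0,25],[-0.71,0,-1.47,0,25],[-0.71,0,-1.47,0,25]]}}

```text
time: 13.23
tcp_pos: [0.4825, -0.1876, 0.3366]
tcp_rot: [-0.0, -0.009, 1.0, 0.001]
contact_force: [-0.0, 5.6, -3.8]
opening: 0.408
```

{"method": "send_rows", "body": {"moves": [[-0.11,0,-0.13,0,25],[-0.22,0,-0.25,0,25],[-0.34,0,-0.37,0,25],[-0.46,0,-0.48,0,25],[-0.58,0,-0.59,0,25],[-0.71,0,-0.69,0,25],[-0.85,0,-0.78,0,25],[-0.99,0,-0.87,0,25],[-0.99,0,-0.87,0,25],[-0.99,0,-0.87,0,25],[-0.99,0,-0.87,0,25],[-0.99,0,-0.87,0,25]]}}

```text
time: 14.23
tcp_pos: [0.5222, -0.1867, 0.3718]
tcp_rot: [-0.0, -0.009, 1.0, 0.001]
contact_force: [-1.6, 6.7, -3.3]
opening: 0.409
```

```bash
python3 - <<'E'
from h import *
s=env.observe();print(s['time'],s['tcp_pos'],s['opening'],s['contact_force'],np.abs(s['qvel']).max())
im,d=snap('side','s7');snap('wrist','w7')
a=cv2.resize(im[180:330,200:400,::-1],None,fx=3,fy=3);cv2.imwrite('pics/s7c.png',a)
P=cloud('side',d);m=(P[...,0]>.4)&(P[...,0]<.62)&(abs(P[...,1]+.26)<.025)&(P[...,2]>.105)&(P[...,2]<.26)
q=P[m];b=np.polyfit(q[:,0],q[:,2],1);r=abs(np.polyval(b,q[:,0])-q[:,2])<.012;b=np.polyfit(q[r,0],q[r,2],1);print(len(q),r.sum(),'lid angle from side',-np.degrees(np.arctan(b[0])),q[:,2].max())
E
```

```text
14.2333 [ 0.52224663 -0.18672794  0.37177337] 0.4092378956811547 [-1.61772791  6.71991713 -3.30151032] 0.0018737341868091707
305 129 lid angle from side 32.673881001923675 0.25944809846171296
```

View pics/s7c.png

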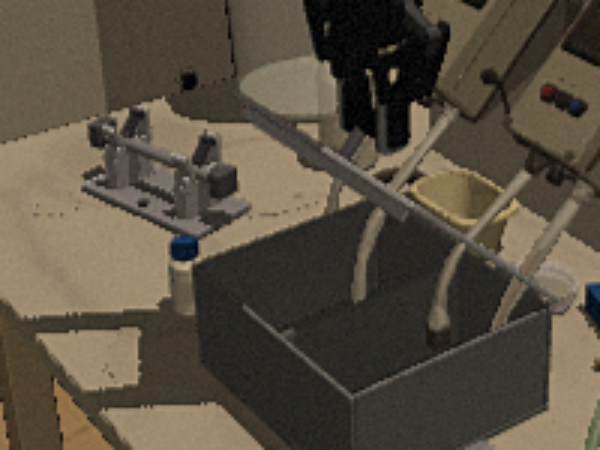

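```bash
python3 - <<'E'
from h import *
def rayy(u,v,y):
    a=ray('side',u,v,0);e=np.array(env.camera_params('side')['eye']);return e+(a-e)*(y-e[1])/(a[1]-e[1])
A=rayy(200+245/3,180+105/3,-.291);B=rayy(200+545/3,180+298/3,-.287);print(A.round(3),B.round(3),np.degrees(np.arctan2(A[2]-B[2],B[0]-A[0])))
E
```

```text
[ 0.37  -0.291  0.309] [ 0.591 -0.287  0.099] 43.44000364790973
```

```bash
python3 - <<'E'
from h import *
def rayy(u,v,y):
    a=ray('side',u,v,0);e=np.array(env.camera_params('side')['eye']);return e+(a-e)*(y-e[1])/(a[1]-e[1])
A=rayy(200+408/3,180+213/3,-.291);B=rayy(200+545/3,180+298/3,-.287);L=rayy(200+245/3,180+105/3,-.089)
print(A.round(3),L.round(3),B.round(3),np.hypot(*(A-B)[[0,2]]),np.degrees(np.arctan2(A[2]-B[2],B[0]-A[0])),np.degrees(np.arctan2(A[2]-.089,.601-A[0])))
E
```

```text
[ 0.475 -0.291  0.207] [ 0.48  -0.089  0.199] [ 0.591 -0.287  0.099] 0.15857865366839455 42.88514144644599 43.03164450991504
```

```bash
python3 -c "
from station import env
s=env.observe();print(s['time'],s['tcp_pos'],s['opening'],s['contact_force']);print(env.finish_job())"
```

```text
14.3333 [ 0.52219922 -0.18672054  0.37169866] 0.4137766999192211 [-0.93400217  5.97357748 -3.41828132]
the job is handed in; nothing more can be done
None
```

The bar is clipped into both forks of the stand and released, and the arm is holding the lid open at about 45° by its handle. The job was handed in at 14.3 s of the 58 s allowed; no verdict was reported.

- **Bar:** It bottomed out at the expected height, with the force rising to about 42 N on the push. In the wrist view after release, both jaws lay over the bar. Its axis measured about 46 mm above the bench, within about 1 mm across and 2 mm along of the seat. I did not measure the jaw angles as numbers.
- **Lid:** It was still shut during the release. The handle's travel gives about 44.7° and the side camera about 43°, both inside 39–51°. The arm was still and the grip steady on the handle's flat ends.
- **Failed check:** An automatic line fit to the side depth gave 32.7°. Fewer than half of its points fitted a line and it caught points higher than the lid could reach, so I rejected it. My first edge-based angle (43.4°) used the wrong corner of the lid, so I redid it.
- **Bystanders:** The vial and tub looked in place in the last side view. I did not measure any of the six for movement, but nothing indicated the arm touched them.

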